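# Nest the wooden bowls on the trivet

## Task

Put the three wooden bowls away as one nested stack on the round cork trivet: first stand the largest bowl upright on the trivet with its whole foot on the cork, then set the middle bowl inside it, and last the small bowl inside the middle one, each sitting flat on the floor of the bowl below. Set each bowl down rather than letting it drop, and leave the garlic, the seasoning jar, the brown cup and the candle box where they are.

Things in the scene. Friction and masses are not known exactly. Their poses are not given: they have to be found in the camera images.
- large_bowl: The widest and lowest of three open, empty bowls of the same plain wood: 140 mm across the rim, 116 mm across the foot, 58 mm high. Walls 7 mm thick, flaring; inner floor 8 mm above the underside. Origin: centre of the underside; z up. Stands upright and loose on the table; no handle.
- middle_bowl: The middle one of three open, empty bowls of the same plain wood: 110 mm across the rim, 86 mm across the foot, 64 mm high. Walls 7 mm thick, flaring; inner floor 8 mm above the underside. Origin: centre of the underside; z up. Stands upright and loose on the table; no handle.
- small_bowl: The narrowest and tallest of three open, empty bowls of the same plain wood: 80 mm across the rim, 60 mm across the foot, 70 mm high. Walls 7 mm thick, flaring; inner floor 8 mm above the underside. Origin: centre of the underside; z up. Stands upright and loose on the table; no handle. Nested, each bowl has 7 to 10 mm of play all round and its rim stands 14 mm above the next.
- trivet: Flat round cork trivet, 170 mm across and 8 mm thick, fixed to the table. Origin: centre of its underside, on the table top.
- garlic: Whole garlic bulb, 53 mm across and 52 mm high; loose bystander. Origin: centre of its underside.
- seasoning_jar: Small glass seasoning jar with a pale cap, 44 mm across and 109 mm high; loose bystander. Origin: centre of its underside.
- brown_cup: Dark brown glazed cup without handle, 72 mm across and 67 mm high; loose bystander, not part of the set. Origin: centre of its underside.
- candle_box: Flat cardboard box, 56 x 85 x 24 mm; loose bystander. Origin: centre of its underside.
Not all that is in view belongs to the job. What is shaped like the small_bowl but pink is not meant.

How it is judged:
By the outcome, as a careful person would: the job done as asked, in the order asked, and still so for the second after the job is handed in, with the robot touching nothing.
It also fails if it takes over 64 s, if anything falls off the work surface, if the arm or the gripper's body presses on something with over 40 N, if the wrist force passes 120 N, or if a joint passes its speed limit or range.

## Robot

A 6-joint arm with a two-finger parallel gripper is mounted at the origin on a cart in front of the work surface, level with it; the furniture and walls round the work are solid. World frame = base frame: x ahead of the robot, y to its left, z up, the work surface at z = 0. Lengths are in m, angles in rad, forces in N, time in s.
With the tool pointing down it reaches from about 0.325 to 0.875 m from the base axis. Payload 4.4 kg.
Tool frame: the origin (TCP) lies at the very end of the fingers, on their centre line; the grasp point (between the pads) lies manip.pinch_z behind it (manip.pinch_z is the distance from the TCP to the grasp point, in m); y points along the fingers, z is the direction in which the jaws open and shut, and the axes are right-handed (so a half turn about y gives the same grasp; the last joint's range is limited). The gripper opens to 85 mm and grips with 20 to 120 N. Pads are 22 mm wide; open, the fingers measure 114 mm over their backs; the gripper's body (76 mm by 85 mm) begins 54 mm behind the grasp point. The pads swing forward as they close: fully open they stand 13 mm farther back than shut.
Start: joints at [-1.317, 0.207, 1.542, -0, 1.393, -0.15], TCP at [0.226, -0.529, 0.231] pointing down, gripper open.
Joint ranges: [-2.73, 2.73], [-0.86, 2.22], [0.23, 2.46], [-1.11, 4.25], [0.08, 2.63], [-2.82, 2.82]. Speed limits (rad/s): [2.79, 2.79, 3.14, 3.14, 3.14, 3.14].

## Interface

Orientations are given as a unit quaternion [x, y, z, w].
In Python, from station import manip, eyes gives the robot as it stands. The module is installed in compiled form; this text tells all that it offers.
- The arm moves only by the tool arm_command, never from a script. Its argument "series" is a list of rows, each an object with "delta_pos": the shift along the tool's x, y, z scaled (see below), a list of three; "turn": the turn, a rotation vector about the tool's x, y, z scaled (see below), a list of three; "hand": the opening, from -1 (shut) to 1 (fully open). In form: [{"delta_pos": [x, y, z], "turn": [rx, ry, rz], "hand": hand}, ...]. A call has 1 to 12 rows; each row is the pose to reach, as a shift and turn from the pose measured when the call began, along the tool's axes at that moment, turning the shorter way round; what a row does not reach only later rows make up. The controller multiplies each number of a shift by 50 cm and each number of a turn by pi rad. A row lasts 1/10 s, in which the tool goes at most 50 mm and 8.59 degrees, less where a joint would pass 70% of its speed; a pose out of reach is approached as far as the arm can. A call with a number of a shift or a turn outside -1 to 1 is refused whole. A call with a gripper value outside its range is refused whole. The fingers move at their own pace and stop on an object; "newtons" is the grip in N (left out, the last holds). Time passes only in rows, so rows that repeat a pose let the fingers close. It gives the time, the measured TCP pose, the force and the opening at its end, in the units of the state.
- manip.get_state(): the state, without advancing time (a new reading comes with each control period).
- eyes.snapshot(name): name is "side" or "top"; returns a dict with "frame" (480x640x3 uint8, red, green, blue), "depth" (480x640 float32, m along the optical axis (not along the pixel's ray), 0 where there is no reading), "mtx" (3x3 intrinsics, pixels), "extrinsics" (4x4, takes a point from world to camera coordinates). Camera axes: x right, y down, z forward; pixel columns grow to the right and rows downward; lengths in m; the calibration is good to about 2 mm. A picture is of the moment at which its call begins.
- manip.sign_off(): hands the job in, once; it reports no verdict.
The state is a dict: "t": time; "joints": joint angles; "qd": joint speeds; "tau": joint torques, N m; "tcp_pos": TCP position; "tcp_rot": TCP orientation; "contact_force": force on the tool from outside, world axes, zero at the start; "torque": the same for the moment, N m; "finger_gap": opening from 0.0 (shut) to 1.0 (fully open).
Only numpy, scipy, OpenCV 4.12 (cv2) and the standard library are available. Lean on these libraries where they do the work, as an engineer would, in place of code of your own. Each camera call takes 0.05 s, during which the arm holds its last target.

## Working session

There is one attempt and no reset: what is moved stays moved. The work goes in short steps, Python scripts to look and compute and a tool call to move; the robot and the scene stay as the last step left them, time stands still between calls to the robot, and variables do not carry over. Pictures are saved under pics/ and viewed, and the job is handed in when it is done.

Besides the shell and the picture viewer there is one more tool, called after ">>>" by a JSON object that holds its "fn" and its "kwargs". arm_command: Moves the arm, as the interface text tells. Shifts and turns lie within -1 to 1; 1 stands for 50 cm of shift or pi rad of turn. Its arguments: {"type":"object","properties":{"series":{"type":"array","items":{"type":"object","properties":{"delta_pos":{"type":"array","items":{"type":"number"}},"turn":{"type":"array","items":{"type":"number"}},"hand":{"type":"number"}}}},"newtons":{"type":"number"}},"required":["series"]}

```bash
mkdir -p pics
python3 - <<'E'
from station import manip, eyes
import cv2,numpy as np
s=manip.get_state();print(s,manip.pinch_z)
for n in("top","side"):
    d=eyes.snapshot(n);cv2.imwrite(f"pics/{n}0.png",d["frame"][:,:,::-1]);np.savez(f"{n}0.npz",**d)
    print(n,d["mtx"],np.linalg.inv(d["extrinsics"]))
E
```

```text
{'t': 0.0, 'joints': array([-1.31748672e+00,  2.07438326e-01,  1.54296311e+00, -1.18211289e-05,
        1.39350804e+00, -1.50534519e-01]), 'qd': array([ 7.54528536e-04, -6.72694021e-06,  8.01193948e-04, -4.14061254e-04,
        7.15685599e-04,  1.90514807e-03]), 'tau': array([-3.08364679e-04, -3.83033931e+01, -2.91596264e+01, -2.98022987e-04,
        1.05728803e-02,  1.18620727e-05]), 'tcp_pos': array([ 0.22572417, -0.5280115 ,  0.23011102]), 'tcp_rot': array([-0.141859  ,  0.69355764, -0.69192199,  0.14176663]), 'contact_force': array([-0.21270916,  0.0850012 ,  0.07711916]), 'torque': array([-0.01509489, -0.06936777,  0.00810264]), 'finger_gap': 0.9990850134986037} 0.0187
top [[595.16059754   0.         309.73295814]
 [  0.         595.16059754 237.15143992]
 [  0.           0.           1.        ]] [[-2.47748879e-02 -9.96765352e-01  7.64528457e-02  4.08335642e-01]
 [-9.99692792e-01  2.47578362e-02 -1.17096448e-03 -1.10876531e-02]
 [-7.25630209e-04 -7.64583693e-02 -9.97072511e-01  1.59862028e+00]
 [ 0.00000000e+00  0.00000000e+00  0.00000000e+00  1.00000000e+00]]
side [[543.27970489   0.         323.37103389]
 [  0.         543.27970489 235.09795026]
 [  0.           0.           1.        ]] [[-0.96522691 -0.09345431  0.24413786  0.21534047]
 [-0.26120928  0.38170097 -0.88660819  1.03327174]
 [-0.0103303  -0.91954916 -0.39283919  0.49183091]
 [ 0.          0.          0.          1.        ]]
```

View pics/top0.png

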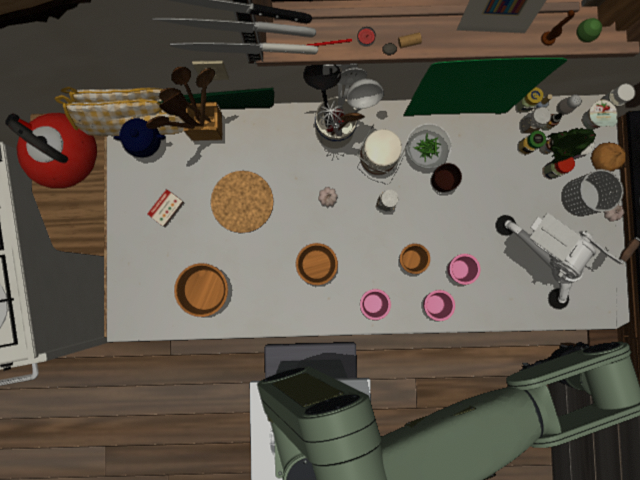

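View pics/side0.png

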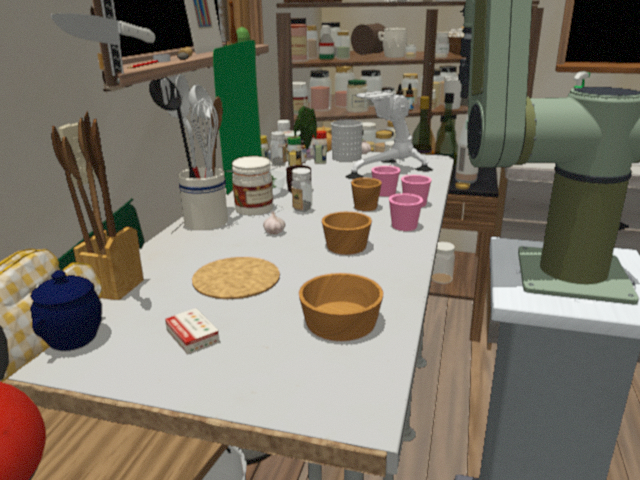

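Top view: large bowl at (202,290), middle at (317,264), small at (414,260), trivet at (242,202). Pink bowls sit near (375,305), (438,305) and (464,269). The garlic is at (327,197), the jar at (388,199), the cup at (446,178) and the box at (165,207).

```bash
cat > h.py <<'E'
import numpy as np,cv2
def load(n):
    return dict(np.load(n))
def cloud(d):
    K=d["mtx"];T=np.linalg.inv(d["extrinsics"]);z=d["depth"]
    v,u=np.mgrid[0:480,0:640]
    p=np.stack([(u-K[0,2])/K[0,0]*z,(v-K[1,2])/K[1,1]*z,z],-1)
    w=p@T[:3,:3].T+T[:3,3]; w[z==0]=np.nan
    return w
def ray(d,u,v,h):
    K=d["mtx"];T=np.linalg.inv(d["extrinsics"])
    r=T[:3,:3]@np.array([(u-K[0,2])/K[0,0],(v-K[1,2])/K[1,1],1]);o=T[:3,3]
    return o+r*(h-o[2])/r[2]
def wood(d):
    hsv=cv2.cvtColor(d["frame"],cv2.COLOR_RGB2HSV)
    return cv2.inRange(hsv,(5,110,40),(22,255,255))
def blob(d,m,c,h):
    """contour containing/nearest pixel c; outline cast on plane h, circle fit"""
    cs,_=cv2.findContours(m,cv2.RETR_EXTERNAL,cv2.CHAIN_APPROX_NONE)
    cs=[k for k in cs if cv2.contourArea(k)>60]
    k=max(cs,key=lambda k:cv2.pointPolygonTest(k,c,True))
    P=np.array([ray(d,u,v,h)[:2] for u,v in cv2.convexHull(k)[:,0]])
    (x,y),r=cv2.minEnclosingCircle(P.astype(np.float32)*1000)
    A=np.c_[2*P,np.ones(len(P))];s=np.linalg.lstsq(A,(P**2).sum(1),rcond=None)[0]
    return s[:2],np.sqrt(s[2]+s[:2]@s[:2]),(x/1000,y/1000,r/1000)
E
python3 - <<'E'
from h import *
d=load("top0.npz");m=wood(d);W=cloud(d)
for n,c,h in(("L",(202,290),.058),("M",(317,264),.064),("S",(414,260),.07),("T",(242,202),.008)):
    print(n,blob(d,m,c,h), W[c[1],c[0]].round(4))
for n,c in dict(garlic=(327,197),jar=(388,199),cup=(446,178),box=(165,207),p1=(375,305),p2=(438,305),p3=(464,269)).items():print(n,W[c[1],c[0]].round(3))
# depth rim check
for n,c,h,R in(("L",(202,290),.058,.07),("M",(317,264),.064,.055),("S",(414,260),.07,.04)):
    c0=ray(d,*c,h)[:2];s=(np.hypot(W[...,0]-c0[0],W[...,1]-c0[1])<R+.02)&(W[...,2]>h-.006)
    P=W[s];A=np.c_[2*P[:,:2],np.ones(len(P))];q=np.linalg.lstsq(A,(P[:,:2]**2).sum(1),rcond=None)[0];print(n,len(P),q[:2],np.sqrt(q[2]+q[:2]@q[:2]),P[:,2].max())
s=load("side0.npz");m=wood(s);W=cloud(s)
for n,c,h,R in(("L",(341,300),.058,.07),("M",(347,228),.064,.055),("S",(366,190),.07,.04)):
    c0=ray(s,*c,h)[:2];k=(np.hypot(W[...,0]-c0[0],W[...,1]-c0[1])<R+.04)&(W[...,2]>h-.004)&(W[...,2]<h+.01)&(m>0)
    P=W[k];A=np.c_[2*P[:,:2],np.ones(len(P))];q=np.linalg.lstsq(A,(P[:,:2]**2).sum(1),rcond=None)[0];print(n,len(P),q[:2],np.sqrt(q[2]+q[:2]@q[:2]))
print(blob(s,m,(236,277),.008))
E
```

```text
L (array([0.39813361, 0.27115323]), np.float64(0.06828949408289925), (0.3980631103515625, 0.271369873046875, 0.06891339111328125)) [0.3963 0.2776 0.0066]
M (array([ 0.45715672, -0.02838604]), np.float64(0.053317565080638576), (0.45708624267578124, -0.02834130096435547, 0.053581562042236325)) [ 0.4579 -0.0306  0.0079]
S (array([ 0.46428345, -0.28083824]), np.float64(0.038298148789354516), (0.46424227905273435, -0.2808185424804687, 0.0387971076965332)) [ 0.4621 -0.2897  0.0094]
T (array([0.63198584, 0.1677789 ]), np.float64(0.08318221384004588), (0.631989013671875, 0.16761520385742187, 0.0835836410522461)) [0.6298 0.1671 0.0078]
garlic [ 0.632 -0.061  0.045]
jar [ 0.613 -0.212  0.115]
cup [ 0.681 -0.385  0.008]
box [0.619 0.37  0.025]
p1 [ 0.345 -0.181  0.013]
p2 [ 0.341 -0.35   0.006]
p3 [ 0.435 -0.421  0.012]
L 472 [0.39747999 0.2718175 ] 0.0654202013379254 0.0677723132422321
M 352 [ 0.45663862 -0.02761703] 0.05063915864567113 0.07341222906127398
S 247 [ 0.46380331 -0.28018337] 0.03575466341188561 0.08216049515950208
L 726 [0.39573845 0.27711402] 0.0655280901898069
M 242 [ 0.45451297 -0.02170634] 0.05034990565536661
S 71 [ 0.46079201 -0.27337602] 0.034402819119605174
(array([0.62802184, 0.17640508]), np.float64(0.0837965820307792), (0.6282614135742187, 0.1765125732421875, 0.08498709106445312))
```

```bash
cat >> h.py <<'E'
from scipy.spatial.transform import Rotation as Ro
def frame(th,tilt,flip=False):
    """tool pinching wall at azimuth th from bowl centre; approach leans inward going down by tilt"""
    r=np.array([np.cos(th),np.sin(th),0]);z=np.array([0,0,1.])
    y=-np.sin(tilt)*r-np.cos(tilt)*z
    zz=np.cos(tilt)*r-np.sin(tilt)*z
    if flip: zz=-zz
    x=np.cross(y,zz)
    return np.c_[x,y,zz]
def go(s,pos,R=None):
    R0=Ro.from_quat(s["tcp_rot"]).as_matrix()
    if R is None:R=R0
    d=R0.T@(np.asarray(pos)-s["tcp_pos"])/.5
    t=Ro.from_matrix(R0.T@R).as_rotvec()/np.pi
    return d.round(4),t.round(4)
E
python3 - <<'E'
from h import *
from station import manip
s=manip.get_state()
print(Ro.from_quat(s["tcp_rot"]).as_matrix().round(3))
for th in(0,90,180,270):
  for f in(0,1):print(th,f,go(s,[.4,.2,.2],frame(np.radians(th),.19,f)))
E
```

```text
[[-0.92  -0.001  0.393]
 [-0.393  0.002 -0.92 ]
 [-0.    -1.    -0.002]]
0 0 (array([-0.8926,  0.0633, -1.2019]), array([-0.0529, -0.3702, -0.0358]))
0 1 (array([-0.8926,  0.0633, -1.2019]), array([ 0.0399,  0.6264, -0.0591]))
90 0 (array([-0.8926,  0.0633, -1.2019]), array([-0.0169, -0.8679, -0.0837]))
90 1 (array([-0.8926,  0.0633, -1.2019]), array([ 0.0603,  0.1281, -0.0122]))
180 0 (array([-0.8926,  0.0633, -1.2019]), array([-0.0389,  0.6263,  0.0603]))
180 1 (array([-0.8926,  0.0633, -1.2019]), array([ 0.054 , -0.3704,  0.0348]))
270 0 (array([-0.8926,  0.0633, -1.2019]), array([-0.059 ,  0.1281,  0.0122]))
270 1 (array([-0.8926,  0.0633, -1.2019]), array([ 0.017 , -0.8681,  0.0818]))
```

Run:
```python
from h import *
from station import manip
s=manip.get_state()
print(go(s,[.45,-.12,.22],frame(np.pi,0,1)))
print(go(s,[.45,-.12,.22],frame(np.pi,.2,1)))
```

```text
(array([-0.7331,  0.0219, -0.5742]), array([ 0.0005, -0.3715, -0.0005]))
(array([-0.7331,  0.0219, -0.5742]), array([ 0.0568, -0.3702,  0.0367]))
```

>>> {"fn": "arm_command", "kwargs": {"series": [{"delta_pos":[-0.7331,0.022,-0.5742],"turn":[0.0568,-0.3702,0.0367],"hand":0.0},{"delta_pos":[-0.7331,0.022,-0.5742],"turn":[0.0568,-0.3702,0.0367],"hand":0.0},{"delta_pos":[-0.7331,0.022,-0.5742],"turn":[0.0568,-0.3702,0.0367],"hand":0.0},{"delta_pos":[-0.7331,0.022,-0.5742],"turn":[0.0568,-0.3702,0.0367],"hand":0.0},{"delta_pos":[-0.7331,0.022,-0.5742],"turn":[0.0568,-0.3702,0.0367],"hand":0.0},{"delta_pos":[-0.7331,0.022,-0.5742],"turn":[0.0568,-0.3702,0.0367],"hand":0.0},{"delta_pos":[-0.7331,0.022,-0.5742],"turn":[0.0568,-0.3702,0.0367],"hand":0.0},{"delta_pos":[-0.7331,0.022,-0.5742],"turn":[0.0568,-0.3702,0.0367],"hand":0.0},{"delta_pos":[-0.7331,0.022,-0.5742],"turn":[0.0568,-0.3702,0.0367],"hand":0.0},{"delta_pos":[-0.7331,0.022,-0.5742],"turn":[0.0568,-0.3702,0.0367],"hand":0.0},{"delta_pos":[-0.7331,0.022,-0.5742],"turn":[0.0568,-0.3702,0.0367],"hand":0.0},{"delta_pos":[-0.7331,0.022,-0.5742],"turn":[0.0568,-0.3702,0.0367],"hand":0.0}]}}

```text
t: 1.3
tcp_pos: [0.4497, -0.1198, 0.2195]
tcp_rot: [-0.448, 0.448, -0.547, 0.548]
contact_force: [0.8, -1.1, -0.6]
finger_gap: 0.499
```

```bash
cat >> h.py <<'E'
TILT=dict(L=.204,M=.185,S=.142)
H=dict(L=.058,M=.064,S=.07); RR=dict(L=.07,M=.055,S=.04)
def grasp(b,c,d,zb=0.,up=0.,th=np.pi):
    """TCP pose for bowl b with centre c, fingertip depth d below rim along the wall, base height zb, backed off by up"""
    R=frame(th,TILT[b],True);a=R[:,1];r=np.array([np.cos(th),np.sin(th),0])
    rim=np.array([c[0],c[1],zb+H[b]])+r*(RR[b]-.0036)
    return rim+a*(d-up),R
E
python3 - <<'E'
from h import *
from station import manip
s=manip.get_state()
print(grasp("L",(.397,.274),.026,0,.09)[0],go(s,*grasp("L",(.397,.274),.026,0,.09)))
E
```

```text
[0.31763437 0.274      0.1206729 ] (array([-0.7879,  0.1417, -0.2971]), array([ 0.0016,  0.0004, -0.    ]))
```

>>> {"fn": "arm_command", "kwargs": {"series": [{"delta_pos":[-0.788,0.142,-0.297],"turn":[0.0016,0.0004,0],"hand":-0.3},{"delta_pos":[-0.788,0.142,-0.297],"turn":[0.0016,0.0004,0],"hand":-0.3},{"delta_pos":[-0.788,0.142,-0.297],"turn":[0.0016,0.0004,0],"hand":-0.3},{"delta_pos":[-0.788,0.142,-0.297],"turn":[0.0016,0.0004,0],"hand":-0.3},{"delta_pos":[-0.788,0.142,-0.297],"turn":[0.0016,0.0004,0],"hand":-0.3},{"delta_pos":[-0.788,0.142,-0.297],"turn":[0.0016,0.0004,0],"hand":-0.3},{"delta_pos":[-0.788,0.142,-0.297],"turn":[0.0016,0.0004,0],"hand":-0.3},{"delta_pos":[-0.788,0.142,-0.297],"turn":[0.0016,0.0004,0],"hand":-0.3},{"delta_pos":[-0.788,0.142,-0.297],"turn":[0.0016,0.0004,0],"hand":-0.3},{"delta_pos":[-0.788,0.142,-0.297],"turn":[0.0016,0.0004,0],"hand":-0.3},{"delta_pos":[-0.788,0.142,-0.297],"turn":[0.0016,0.0004,0],"hand":-0.3}]}}

```text
t: 2.4
tcp_pos: [0.318, 0.2733, 0.1203]
tcp_rot: [0.447, -0.446, 0.549, -0.548]
contact_force: [0.3, -0.1, -0.0]
finger_gap: 0.351
```

Run:
```python
from station import manip, eyes
import cv2,numpy as np
s=manip.get_state();print(s["t"],s["tcp_pos"],s["joints"],s["finger_gap"])
d=[eyes.snapshot(n) for n in("top","side")]
for n,x in zip(("top","side"),d): np.savez(f"{n}1.npz",**x)
a=cv2.resize(d[0]["frame"][180:360,120:320],(800,720))[:600];b=cv2.resize(d[1]["frame"][150:350,200:460],(780,600))
cv2.imwrite("pics/t1.png",a[:,:,::-1]);cv2.imwrite("pics/s1.png",b[:,:,::-1])
from h import *
p=s["tcp_pos"]
for x in d:
    q=x["extrinsics"]@np.r_[p,1];q=x["mtx"]@q[:3];print("tcp px",q[:2]/q[2])
```

```text
2.4 [0.31801107 0.2733161  0.12025329] [ 0.58946456 -0.09383604  2.12427588 -0.14007479  0.94648193  0.66216374] 0.3510948420830173
tcp px [195.7136249  322.40331973]
tcp px [389.7653893  262.11539483]
```

View pics/t1.png

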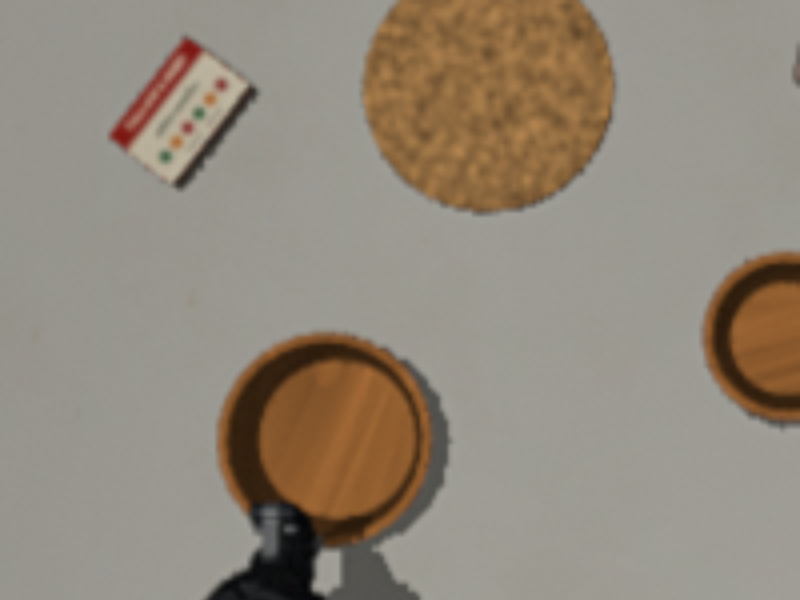

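View pics/s1.png

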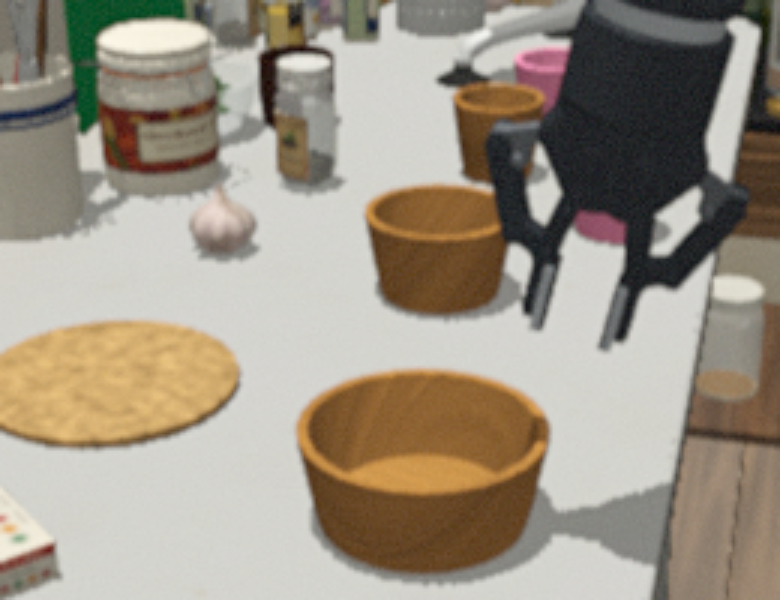

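Side view: the fingertip midpoint is at crop (572,335) and the projected TCP at (569,336), so they agree within about 1 px. The top view is better for xy, so I'll weight it and descend.

Run:
```python
from h import *
from station import manip
s=manip.get_state()
print(grasp("L",(.397,.2725),.026)[0],go(s,*grasp("L",(.397,.2725),.026)))
```

```text
[0.33586729 0.2725     0.03253913] (array([ 0.0005,  0.1797, -0.002 ]), array([-0.0002, -0.0008,  0.0002]))
```

>>> {"fn": "arm_command", "kwargs": {"series": [{"delta_pos":[0,0.06,-0.001],"turn":[0,0,0],"hand":-0.3},{"delta_pos":[0,0.12,-0.002],"turn":[0,-0.0008,0],"hand":-0.3},{"delta_pos":[0.0005,0.15,-0.002],"turn":[0,-0.0008,0],"hand":-0.3},{"delta_pos":[0.0005,0.18,-0.002],"turn":[0,-0.0008,0],"hand":-0.3},{"delta_pos":[0.0005,0.18,-0.002],"turn":[0,-0.0008,0],"hand":-0.3},{"delta_pos":[0.0005,0.18,-0.002],"turn":[0,-0.0008,0],"hand":-0.3}], "newtons": 25}}

```text
t: 3.1
tcp_pos: [0.3367, 0.2715, 0.0327]
tcp_rot: [0.446, -0.447, 0.549, -0.548]
contact_force: [0.2, 0.7, 0.0]
finger_gap: 0.35
```

>>> {"fn": "arm_command", "kwargs": {"series": [{"delta_pos":[0,0,0],"turn":[0,0,0],"hand":-0.6},{"delta_pos":[0,0,0],"turn":[0,0,0],"hand":-0.8},{"delta_pos":[0,0,0],"turn":[0,0,0],"hand":-1},{"delta_pos":[0,0,0],"turn":[0,0,0],"hand":-1},{"delta_pos":[0,0,0],"turn":[0,0,0],"hand":-1},{"delta_pos":[0,0,0],"turn":[0,0,0],"hand":-1}], "newtons": 25}}

```text
t: 3.7
tcp_pos: [0.3381, 0.2724, 0.034]
tcp_rot: [0.445, -0.446, 0.55, -0.549]
contact_force: [0.9, 0.4, 5.7]
finger_gap: 0.069
```

>>> {"fn": "arm_command", "kwargs": {"series": [{"delta_pos":[0,0,0],"turn":[0,0,0],"hand":-1},{"delta_pos":[0,0,0],"turn":[0,0,0],"hand":-1},{"delta_pos":[0,0,0],"turn":[0,0,0],"hand":-1}], "newtons": 80}}

```text
t: 4.0
tcp_pos: [0.3382, 0.2725, 0.0342]
tcp_rot: [0.445, -0.446, 0.549, -0.549]
contact_force: [-0.1, -0.1, 5.3]
finger_gap: 0.065
```

```bash
cat > look.py <<'E'
from station import manip, eyes
from h import *
import sys
def look(k,tc,sc):
    s=manip.get_state();print("t",s["t"],s["tcp_pos"].round(4),s["finger_gap"],s["contact_force"].round(1))
    out=[]
    for n,c in(("top",tc),("side",sc)):
        x=eyes.snapshot(n);np.savez(f"{n}{k}.npz",**x)
        u,v,w=c;im=x["frame"][v:v+w,u:u+w];out.append(cv2.resize(im,(400,400),interpolation=cv2.INTER_CUBIC))
    cv2.imwrite(f"pics/v{k}.png",np.hstack(out)[:,:,::-1])
E
python3 - <<'E'
from look import *
look(2,(130,160,200),(200,170,200))
E
```

```text
t 4.0 [0.3382 0.2725 0.0342] 0.06490419105167276 [-0.1 -0.1  5.3]
```

View pics/v2.png

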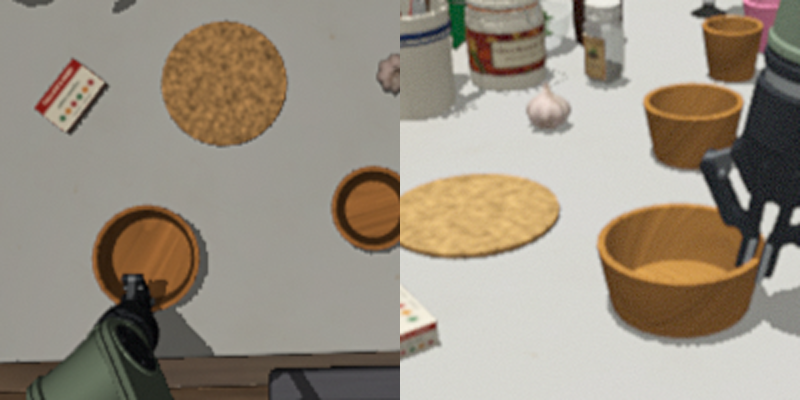

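Run:
```python
from h import *
from station import manip
s=manip.get_state();p=s["tcp_pos"]
R=Ro.from_quat(s["tcp_rot"]).as_matrix();print(R.round(3))
for q in(p+[0,0,.07],[.5695,.17,p[2]+.07],[.5695,.17,p[2]+.015]):print(go(s,q))
```

```text
[[-0.002  0.207  0.978]
 [-1.     0.    -0.002]
 [-0.001 -0.978  0.207]]
(array([-1.00e-04, -1.37e-01,  2.89e-02]), array([0., 0., 0.]))
(array([ 0.2042, -0.0415,  0.4818]), array([0., 0., 0.]))
(array([0.2043, 0.0661, 0.4591]), array([0., 0., 0.]))
```

>>> {"fn": "arm_command", "kwargs": {"series": [{"delta_pos":[0,-0.02,0.004],"turn":[0,0,0],"hand":-1},{"delta_pos":[0,-0.06,0.012],"turn":[0,0,0],"hand":-1},{"delta_pos":[0,-0.1,0.021],"turn":[0,0,0],"hand":-1},{"delta_pos":[0,-0.137,0.029],"turn":[0,0,0],"hand":-1},{"delta_pos":[0,-0.137,0.029],"turn":[0,0,0],"hand":-1},{"delta_pos":[0,-0.137,0.029],"turn":[0,0,0],"hand":-1}], "newtons": 80}}

```text
t: 4.7
tcp_pos: [0.3372, 0.2721, 0.1035]
tcp_rot: [0.445, -0.446, 0.549, -0.548]
contact_force: [0.4, 0.1, -2.5]
finger_gap: 0.062
```

Run:
```python
from look import *
look(3,(130,160,200),(200,170,200))
```

```text
t 4.7 [0.3372 0.2721 0.1035] 0.061505421811818825 [ 0.4  0.1 -2.5]
```

View pics/v3.png

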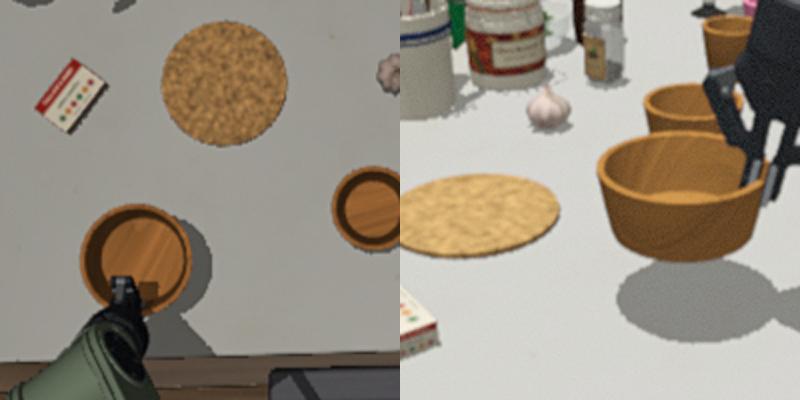

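The bowl is lifted and level (side view, rim at crop (683,165)). Next I carry it over the trivet.

Run:
```python
from h import *
from station import manip
s=manip.get_state();p=s["tcp_pos"]
for q in([.5695,.17,p[2]],[.5695,.17,.055],[.5695,.17,.0425]):print(go(s,q))
```

```text
(array([0.2023, 0.0949, 0.4563]), array([0., 0., 0.]))
(array([0.2022, 0.188 , 0.437 ]), array([0., 0., 0.]))
(array([0.2022, 0.2124, 0.4319]), array([0., 0., 0.]))
```

>>> {"fn": "arm_command", "kwargs": {"series": [{"delta_pos":[0.01,0.005,0.023],"turn":[0,0,0],"hand":-1},{"delta_pos":[0.034,0.016,0.076],"turn":[0,0,0],"hand":-1},{"delta_pos":[0.068,0.032,0.152],"turn":[0,0,0],"hand":-1},{"delta_pos":[0.101,0.047,0.228],"turn":[0,0,0],"hand":-1},{"delta_pos":[0.135,0.063,0.304],"turn":[0,0,0],"hand":-1},{"delta_pos":[0.168,0.079,0.38],"turn":[0,0,0],"hand":-1},{"delta_pos":[0.19,0.089,0.43],"turn":[0,0,0],"hand":-1},{"delta_pos":[0.202,0.095,0.456],"turn":[0,0,0],"hand":-1},{"delta_pos":[0.202,0.13,0.449],"turn":[0,0,0],"hand":-1},{"delta_pos":[0.202,0.16,0.443],"turn":[0,0,0],"hand":-1},{"delta_pos":[0.202,0.188,0.437],"turn":[0,0,0],"hand":-1},{"delta_pos":[0.202,0.188,0.437],"turn":[0,0,0],"hand":-1}]}}

```text
t: 6.0
tcp_pos: [0.5655, 0.1699, 0.0509]
tcp_rot: [0.449, -0.448, 0.547, -0.546]
contact_force: [-0.8, -0.2, -3.7]
finger_gap: 0.057
```

Run:
```python
from look import *
look(4,(150,120,200),(150,130,220))
s=manip.get_state()
print(go(s,[.5695,.17,.0425]))
```

```text
t 6.0 [0.5655 0.1699 0.0509] 0.05697630305612801 [-0.8 -0.2 -3.7]
(array([ 0.0007,  0.0231, -0.0026]), array([0., 0., 0.]))
```

View pics/v4.png

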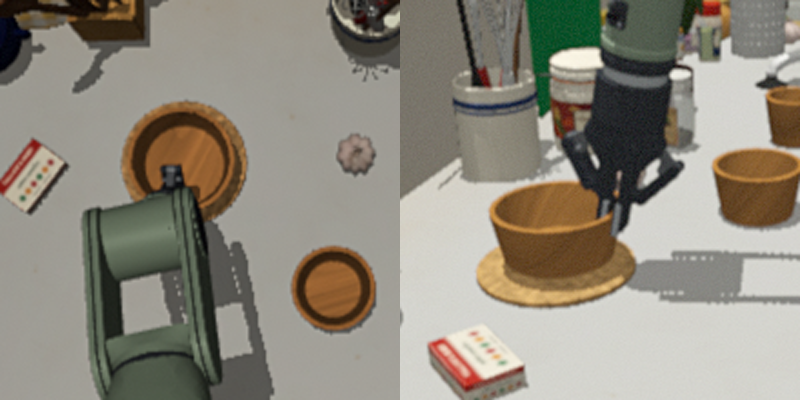

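>>> {"fn": "arm_command", "kwargs": {"series": [{"delta_pos":[0,0.006,-0.001],"turn":[0,0,0],"hand":-1},{"delta_pos":[0,0.012,-0.002],"turn":[0,0,0],"hand":-1},{"delta_pos":[0,0.016,-0.003],"turn":[0,0,0],"hand":-1},{"delta_pos":[0,0.016,-0.003],"turn":[0,0,0],"hand":-1}]}}

```text
t: 6.5
tcp_pos: [0.5684, 0.1703, 0.0458]
tcp_rot: [0.447, -0.447, 0.549, -0.547]
contact_force: [-0.9, 1.4, -2.7]
finger_gap: 0.061
```

Run:
```python
from look import *
s=manip.get_state()
print(s["torque"],go(s,[.5665,.17,.0425],Ro.from_quat([0.445, -0.446, 0.549, -0.548]).as_matrix()))
```

```text
[ 0.01755229  0.38175237 -0.02002484] (array([ 0.0007,  0.0057, -0.005 ]), array([0.0014, 0.0003, 0.0005]))
```

>>> {"fn": "arm_command", "kwargs": {"series": [{"delta_pos":[0,0.003,-0.001],"turn":[0.0007,0,0],"hand":-1},{"delta_pos":[0,0.005,-0.001],"turn":[0.0014,0,0],"hand":-1},{"delta_pos":[0,0.007,-0.002],"turn":[0.0014,0,0],"hand":-1},{"delta_pos":[0,0.007,-0.002],"turn":[0.0014,0,0],"hand":-1}]}}

```text
t: 6.9
tcp_pos: [0.5683, 0.1704, 0.0425]
tcp_rot: [0.446, -0.445, 0.55, -0.548]
contact_force: [-1.9, -0.1, -0.1]
finger_gap: 0.057
```

Run:
```python
from look import *
look(5,(170,140,140),(180,170,140))
```

```text
t 6.9 [0.5683 0.1704 0.0425] 0.05723890569369648 [-1.9 -0.1 -0.1]
```

View pics/v5.png

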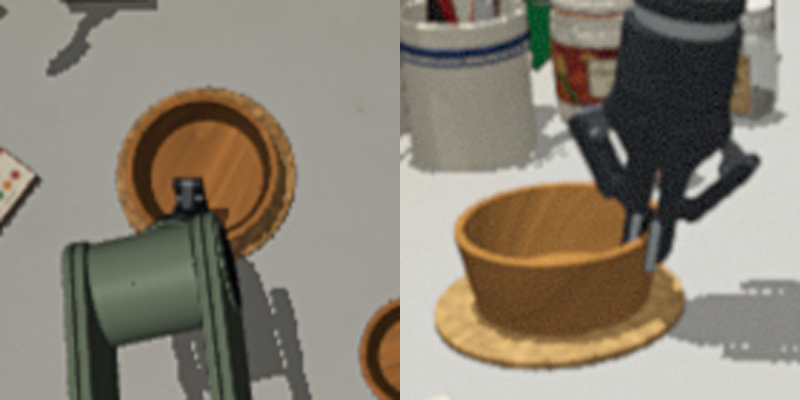

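Force z went from −2.7 to 0 N, so the cork is carrying the bowl. I'll nudge down, then release.

>>> {"fn": "arm_command", "kwargs": {"series": [{"delta_pos":[0,0.001,0],"turn":[0,0,0],"hand":-1},{"delta_pos":[0,0.002,0],"turn":[0,0,0],"hand":-1},{"delta_pos":[0,0.002,0],"turn":[0,0,0],"hand":-0.8},{"delta_pos":[0,0.002,0],"turn":[0,0,0],"hand":-0.6},{"delta_pos":[0,0.002,0],"turn":[0,0,0],"hand":-0.4},{"delta_pos":[0,0.002,0],"turn":[0,0,0],"hand":-0.4},{"delta_pos":[0,0.002,0],"turn":[0,0,0],"hand":-0.4},{"delta_pos":[0,-0.04,0],"turn":[0,0,0],"hand":-0.4},{"delta_pos":[0,-0.1,0],"turn":[0,0,0],"hand":-0.4},{"delta_pos":[0,-0.2,0],"turn":[0,0,0],"hand":-0.3},{"delta_pos":[0,-0.25,0],"turn":[0,0,0],"hand":-0.3},{"delta_pos":[0,-0.25,0],"turn":[0,0,0],"hand":-0.3}], "newtons": 25}}

```text
t: 8.2
tcp_pos: [0.5458, 0.1714, 0.1705]
tcp_rot: [0.442, -0.443, 0.551, -0.551]
contact_force: [-0.1, 0.9, 0.3]
finger_gap: 0.348
```

Run:
```python
from look import *
s=manip.get_state()
print(s["tcp_pos"],grasp("M",(.4565,-.0265),.012,0,.06)[0],go(s,*grasp("M",(.4565,-.0265),.012,0,.06)))
```

```text
[0.54579294 0.17139319 0.17054873] [ 0.39627057 -0.0265      0.11118094] (array([ 0.3961,  0.0512, -0.3173]), array([-0.0104, -0.0003, -0.0001]))
```

>>> {"fn": "arm_command", "kwargs": {"series": [{"delta_pos":[0.396,0.051,-0.317],"turn":[-0.0104,0,0],"hand":-0.3},{"delta_pos":[0.396,0.051,-0.317],"turn":[-0.0104,0,0],"hand":-0.3},{"delta_pos":[0.396,0.051,-0.317],"turn":[-0.0104,0,0],"hand":-0.3},{"delta_pos":[0.396,0.051,-0.317],"turn":[-0.0104,0,0],"hand":-0.3},{"delta_pos":[0.396,0.051,-0.317],"turn":[-0.0104,0,0],"hand":-0.3},{"delta_pos":[0.396,0.051,-0.317],"turn":[-0.0104,0,0],"hand":-0.3},{"delta_pos":[0.396,0.051,-0.317],"turn":[-0.0104,0,0],"hand":-0.3},{"delta_pos":[0.396,0.051,-0.317],"turn":[-0.0104,0,0],"hand":-0.3},{"delta_pos":[0.396,0.051,-0.317],"turn":[-0.0104,0,0],"hand":-0.3}]}}

```text
t: 9.1
tcp_pos: [0.3974, -0.0256, 0.1117]
tcp_rot: [-0.452, 0.451, -0.544, 0.545]
contact_force: [-0.2, 0.2, 0.4]
finger_gap: 0.352
```

Run:
```python
from look import *
look(6,(170,130,200),(160,130,220))
s=manip.get_state()
print(go(s,*grasp("M",(.4565,-.0265),.011)))
d=load("top6.npz");W=cloud(d)
q=ray(d,240,203,.066)
k=(np.hypot(W[...,0]-.631,W[...,1]-.17)<.09)&(W[...,2]>.06)
P=W[k];A=np.c_[2*P[:,:2],np.ones(len(P))];q=np.linalg.lstsq(A,(P[:,:2]**2).sum(1),rcond=None)[0];print(len(P),q[:2],np.sqrt(q[2]+q[:2]@q[:2]))
```

```text
t 9.1 [ 0.3974 -0.0256  0.1117] 0.3519976179475714 [-0.2  0.2  0.4]
(array([ 0.0021,  0.1186, -0.0022]), array([-0.0002,  0.0006, -0.0002]))
458 [0.62941623 0.16612067] 0.06545064565381355
```

View pics/v6.png

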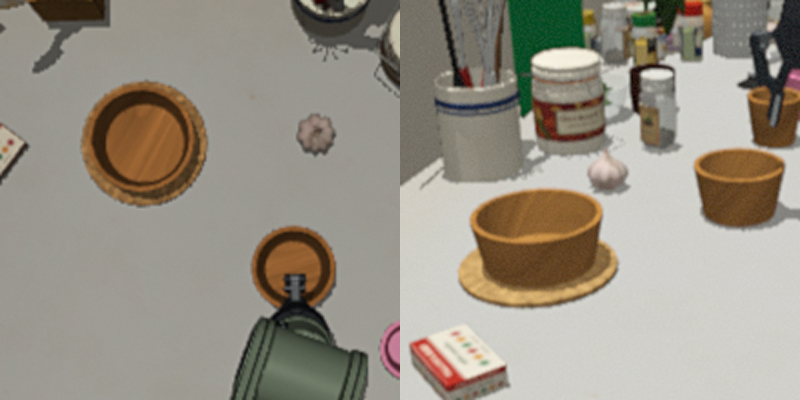

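Large bowl stands flat on the cork, rim centre at crop (140,138) in top view. Now I grasp the middle bowl.

>>> {"fn": "arm_command", "kwargs": {"series": [{"delta_pos":[0.001,0.05,-0.001],"turn":[0,0,0],"hand":-0.3},{"delta_pos":[0.002,0.09,-0.002],"turn":[0,0,0],"hand":-0.3},{"delta_pos":[0.002,0.119,-0.002],"turn":[0,0,0],"hand":-0.3},{"delta_pos":[0.002,0.119,-0.002],"turn":[0,0,0],"hand":-0.3},{"delta_pos":[0.002,0.119,-0.002],"turn":[0,0,0],"hand":-0.3}], "newtons": 25}}

```text
t: 9.7
tcp_pos: [0.4075, -0.0258, 0.0531]
tcp_rot: [-0.452, 0.451, -0.543, 0.545]
contact_force: [0.6, -0.5, 0.6]
finger_gap: 0.347
```

>>> {"fn": "arm_command", "kwargs": {"series": [{"delta_pos":[0,0,0],"turn":[0,0,0],"hand":-0.6},{"delta_pos":[0,0,0],"turn":[0,0,0],"hand":-0.8},{"delta_pos":[0,0,0],"turn":[0,0,0],"hand":-1},{"delta_pos":[0,0,0],"turn":[0,0,0],"hand":-1},{"delta_pos":[0,0,0],"turn":[0,0,0],"hand":-1},{"delta_pos":[0,0,0],"turn":[0,0,0],"hand":-1}], "newtons": 25}}

```text
t: 10.3
tcp_pos: [0.4083, -0.0258, 0.054]
tcp_rot: [-0.452, 0.451, -0.543, 0.546]
contact_force: [-1.8, 2.5, 6.3]
finger_gap: 0.091
```

>>> {"fn": "arm_command", "kwargs": {"series": [{"delta_pos":[0,0,0],"turn":[0,0,0],"hand":-1},{"delta_pos":[0,0,0],"turn":[0,0,0],"hand":-1},{"delta_pos":[0,0,0],"turn":[0,0,0],"hand":-1}], "newtons": 80}}

```text
t: 10.6
tcp_pos: [0.4084, -0.026, 0.0542]
tcp_rot: [-0.452, 0.45, -0.544, 0.546]
contact_force: [-1.8, -1.2, 5.5]
finger_gap: 0.057
```

Run:
```python
from look import *
look(7,(270,190,110),(270,160,140))
s=manip.get_state();p=s["tcp_pos"];print(p)
print(go(s,p+[0,0,.02]),go(s,p+[0,0,.11]))
```

```text
t 10.6 [ 0.4084 -0.026   0.0542] 0.05672743461506655 [-1.8 -1.2  5.5]
[ 0.40837497 -0.02598512  0.05422487]
(array([-0.    , -0.0393,  0.0074]), array([0., 0., 0.])) (array([-1.000e-04, -2.162e-01,  4.090e-02]), array([0., 0., 0.]))
```

View pics/v7.png

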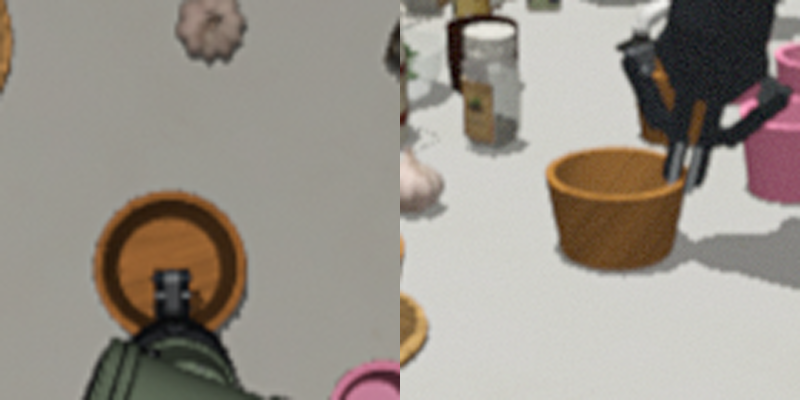

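>>> {"fn": "arm_command", "kwargs": {"series": [{"delta_pos":[0,-0.02,0.004],"turn":[0,0,0],"hand":-1},{"delta_pos":[0,-0.06,0.011],"turn":[0,0,0],"hand":-1},{"delta_pos":[0,-0.11,0.021],"turn":[0,0,0],"hand":-1},{"delta_pos":[0,-0.16,0.03],"turn":[0,0,0],"hand":-1},{"delta_pos":[0,-0.2,0.038],"turn":[0,0,0],"hand":-1},{"delta_pos":[0,-0.216,0.041],"turn":[0,0,0],"hand":-1},{"delta_pos":[0,-0.216,0.041],"turn":[0,0,0],"hand":-1}], "newtons": 90}}

```text
t: 11.4
tcp_pos: [0.4089, -0.0262, 0.1647]
tcp_rot: [-0.452, 0.45, -0.544, 0.546]
contact_force: [-0.3, 0.0, -1.7]
finger_gap: 0.054
```

Run:
```python
from look import *
look(8,(250,170,140),(270,100,160))
s=manip.get_state();p=s["tcp_pos"]
q=[.630-.0496,.168,p[2]]
print(go(s,q),go(s,[q[0],q[1],.13]))
```

```text
t 11.4 [ 0.4089 -0.0262  0.1647] 0.05357581914964222 [-0.3  0.  -1.7]
(array([-0.3862,  0.0641,  0.3415]), array([0., 0., 0.])) (array([-0.3861,  0.1284,  0.3296]), array([0., 0., 0.]))
```

View pics/v8.png

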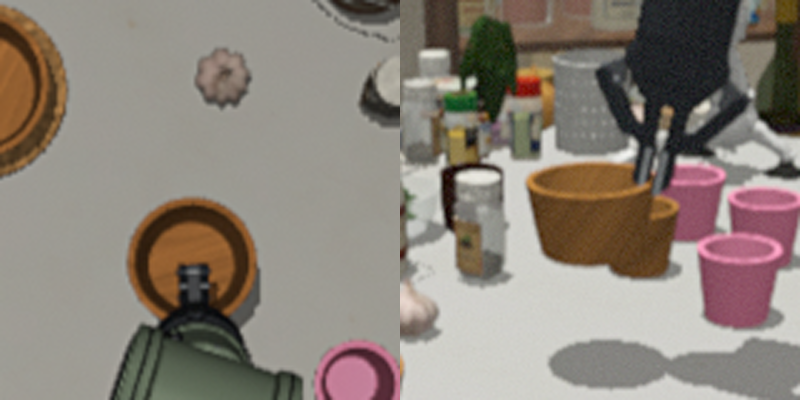

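Middle bowl is lifted and looks level. Carrying it over the stack.

>>> {"fn": "arm_command", "kwargs": {"series": [{"delta_pos":[-0.02,0.003,0.018],"turn":[0,0,0],"hand":-1},{"delta_pos":[-0.06,0.01,0.053],"turn":[0,0,0],"hand":-1},{"delta_pos":[-0.11,0.018,0.097],"turn":[0,0,0],"hand":-1},{"delta_pos":[-0.16,0.027,0.142],"turn":[0,0,0],"hand":-1},{"delta_pos":[-0.21,0.035,0.186],"turn":[0,0,0],"hand":-1},{"delta_pos":[-0.26,0.043,0.23],"turn":[0,0,0],"hand":-1},{"delta_pos":[-0.31,0.051,0.274],"turn":[0,0,0],"hand":-1},{"delta_pos":[-0.35,0.058,0.31],"turn":[0,0,0],"hand":-1},{"delta_pos":[-0.378,0.063,0.335],"turn":[0,0,0],"hand":-1},{"delta_pos":[-0.386,0.064,0.341],"turn":[0,0,0],"hand":-1},{"delta_pos":[-0.386,0.1,0.335],"turn":[0,0,0],"hand":-1},{"delta_pos":[-0.386,0.1,0.335],"turn":[0,0,0],"hand":-1}]}}

```text
t: 12.7
tcp_pos: [0.5767, 0.1671, 0.1398]
tcp_rot: [-0.455, 0.454, -0.541, 0.543]
contact_force: [-1.2, -0.3, -3.7]
finger_gap: 0.059
```

```bash
cat >> h.py <<'E'
def rimfit(d,c,rng,zmin,zmax,tol=.006,R=None,mask=None):
    """depth rim: circle fit by RANSAC-free trimmed lstsq of points in height band"""
    W=cloud(d);k=(np.hypot(W[...,0]-c[0],W[...,1]-c[1])<rng)&(W[...,2]>zmin)&(W[...,2]<zmax)
    if mask is not None:k&=mask>0
    P=W[k]
    for _ in range(6):
        A=np.c_[2*P[:,:2],np.ones(len(P))];q=np.linalg.lstsq(A,(P[:,:2]**2).sum(1),rcond=None)[0];r=np.sqrt(q[2]+q[:2]@q[:2])
        e=abs(np.hypot(*(P[:,:2]-q[:2]).T)-r);P=P[e<max(tol,1.5*np.median(e))]
    return q[:2].round(4),round(r,4),len(P),P[:,2].mean().round(4)
E
python3 - <<'E'
from look import *
look(9,(190,140,110),(180,110,160))
s=manip.get_state();p=s["tcp_pos"];print(p,s["tcp_rot"])
zr=p[2]+.0098
print("exp centre",p[:2]+[.0496,0],"rim z",zr)
for n in("top9","side9"):
    d=load(n+".npz");m=wood(d)
    print(n,"M",rimfit(d,p[:2]+[.0496,0],.075,zr-.006,zr+.012,.004,mask=m))
    print(n,"L",rimfit(d,(.63,.168),.09,.061,.075,.004,mask=m))
E
```

```text
t 12.7 [0.5767 0.1671 0.1398] 0.05863439815824791 [-1.2 -0.3 -3.7]
[0.5786642  0.16720988 0.14254473] [-0.45361288  0.45244242 -0.54200717  0.5438377 ]
exp centre [0.6282642  0.16720988] rim z 0.15234473060068407
top9 M (array([0.6257, 0.1657]), np.float64(0.0511), 140, np.float64(0.1491))
top9 L (array([0.6296, 0.1672]), np.float64(0.0666), 201, np.float64(0.0668))
side9 M (array([0.6252, 0.1706]), np.float64(0.0511), 199, np.float64(0.1483))
side9 L (array([0.6271, 0.1718]), np.float64(0.0653), 386, np.float64(0.0646))
```

View pics/v9.png

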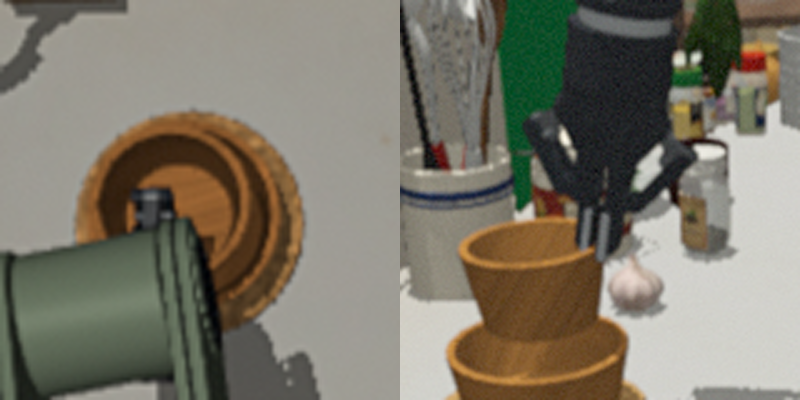

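Run:
```python
from look import *
s=manip.get_state();R=Ro.from_quat([-0.452, 0.45, -0.544, 0.546]).as_matrix();print(s["tcp_pos"])
for z in(.13,.10,.078):print(z,go(s,[.5815,.1685,z],R))
```

```text
[0.5786642  0.16720988 0.14254473]
0.13 (array([-0.0026,  0.0257,  0.0011]), array([ 0.0026, -0.0003, -0.0002]))
0.1 (array([-0.0025,  0.0847, -0.0096]), array([ 0.0026, -0.0003, -0.0002]))
0.078 (array([-0.0025,  0.128 , -0.0175]), array([ 0.0026, -0.0003, -0.0002]))
```

>>> {"fn": "arm_command", "kwargs": {"series": [{"delta_pos":[-0.0026,0.013,0.003],"turn":[0.0013,0,0],"hand":-1},{"delta_pos":[-0.0026,0.026,0.001],"turn":[0.0026,0,0],"hand":-1},{"delta_pos":[-0.0026,0.05,-0.003],"turn":[0.0026,0,0],"hand":-1},{"delta_pos":[-0.0026,0.07,-0.007],"turn":[0.0026,0,0],"hand":-1},{"delta_pos":[-0.0026,0.085,-0.01],"turn":[0.0026,0,0],"hand":-1},{"delta_pos":[-0.0026,0.105,-0.013],"turn":[0.0026,0,0],"hand":-1},{"delta_pos":[-0.0026,0.118,-0.016],"turn":[0.0026,0,0],"hand":-1},{"delta_pos":[-0.0026,0.128,-0.0175],"turn":[0.0026,0,0],"hand":-1},{"delta_pos":[-0.0026,0.128,-0.0175],"turn":[0.0026,0,0],"hand":-1},{"delta_pos":[-0.0026,0.128,-0.0175],"turn":[0.0026,0,0],"hand":-1}]}}

```text
t: 13.8
tcp_pos: [0.5818, 0.1686, 0.0782]
tcp_rot: [-0.451, 0.45, -0.544, 0.546]
contact_force: [0.8, 0.0, -1.8]
finger_gap: 0.056
```

Run:
```python
from look import *
look(10,(190,150,100),(190,140,130))
s=manip.get_state();R=Ro.from_quat([-0.452, 0.45, -0.544, 0.546]).as_matrix()
for z in(.074,.0705,.0695):print(z,go(s,[.5815,.1685,z],R))
```

```text
t 13.8 [0.5818 0.1686 0.0782] 0.056001871132532535 [ 0.8  0.  -1.8]
0.074 (array([ 0.0003,  0.0089, -0.0029]), array([-0.0004, -0.0004, -0.0002]))
0.0705 (array([ 0.0003,  0.0158, -0.0043]), array([-0.0004, -0.0004, -0.0002]))
0.0695 (array([ 0.0003,  0.0178, -0.0046]), array([-0.0004, -0.0004, -0.0002]))
```

View pics/v10.png

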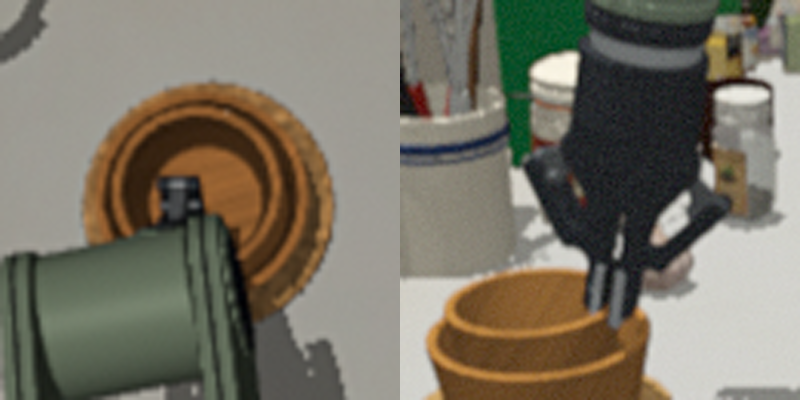

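Nested concentrically with no contact; the force is just the bowl's weight. Lowering the last 8 mm.

>>> {"fn": "arm_command", "kwargs": {"series": [{"delta_pos":[0,0.005,-0.0015],"turn":[0,0,0],"hand":-1},{"delta_pos":[0,0.009,-0.003],"turn":[0,0,0],"hand":-1},{"delta_pos":[0,0.013,-0.0035],"turn":[0,0,0],"hand":-1},{"delta_pos":[0,0.0158,-0.004],"turn":[0,0,0],"hand":-1},{"delta_pos":[0,0.0158,-0.004],"turn":[0,0,0],"hand":-1}]}}

```text
t: 14.4
tcp_pos: [0.5816, 0.1687, 0.0706]
tcp_rot: [-0.451, 0.45, -0.544, 0.546]
contact_force: [-1.0, 0.0, -0.4]
finger_gap: 0.055
```

Run:
```python
from look import *
look(11,(190,150,100),(190,140,130))
s=manip.get_state();print(s["torque"])
```

```text
t 14.4 [0.5816 0.1687 0.0706] 0.05496200019989138 [-1.   0.  -0.4]
[0.04046945 0.25964345 0.03639481]
```

View pics/v11.png

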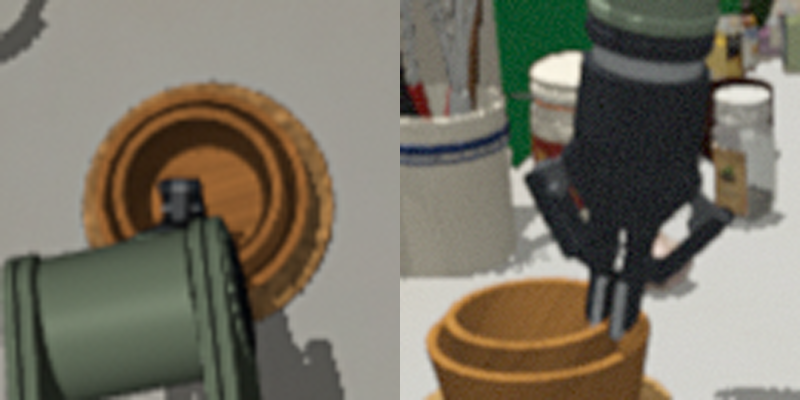

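>>> {"fn": "arm_command", "kwargs": {"series": [{"delta_pos":[0,0.001,-0.0002],"turn":[0,0,0],"hand":-1},{"delta_pos":[0,0.002,-0.0004],"turn":[0,0,0],"hand":-1},{"delta_pos":[0,0.002,-0.0004],"turn":[0,0,0],"hand":-1}]}}

```text
t: 14.8
tcp_pos: [0.5819, 0.1687, 0.0703]
tcp_rot: [-0.451, 0.45, -0.544, 0.546]
contact_force: [-3.3, -0.9, 5.4]
finger_gap: 0.056
```

>>> {"fn": "arm_command", "kwargs": {"series": [{"delta_pos":[0,0,0],"turn":[0,0,0],"hand":-0.8},{"delta_pos":[0,0,0],"turn":[0,0,0],"hand":-0.65},{"delta_pos":[0,0,0],"turn":[0,0,0],"hand":-0.65},{"delta_pos":[0,0,0],"turn":[0,0,0],"hand":-0.65},{"delta_pos":[0,-0.01,0],"turn":[0,0,0],"hand":-0.6},{"delta_pos":[0,-0.03,0],"turn":[0,0,0],"hand":-0.5},{"delta_pos":[0,-0.08,0],"turn":[0,0,0],"hand":-0.3},{"delta_pos":[0,-0.15,0],"turn":[0,0,0],"hand":-0.3},{"delta_pos":[0,-0.2,0],"turn":[0,0,0],"hand":-0.3},{"delta_pos":[0,-0.2,0],"turn":[0,0,0],"hand":-0.3}], "newtons": 25}}

```text
t: 15.8
tcp_pos: [0.5661, 0.1694, 0.1748]
tcp_rot: [-0.448, 0.447, -0.546, 0.549]
contact_force: [1.0, 0.5, 1.2]
finger_gap: 0.35
```

Run:
```python
from look import *
s=manip.get_state();c=(.464,-.2795)
print(s["tcp_pos"],grasp("S",c,.011,0,.06)[0],go(s,[.5,-.1,.17],frame(np.pi,.142,1)),go(s,*grasp("S",c,.011,0,.06)))
```

```text
[0.56611149 0.16935733 0.17481017] [ 0.42066536 -0.2795      0.11850681] (array([ 0.5383, -0.0185, -0.1331]), array([-0.0187,  0.001 , -0.0009])) (array([ 0.8969,  0.0497, -0.3102]), array([-0.0187,  0.001 , -0.0009]))
```

>>> {"fn": "arm_command", "kwargs": {"series": [{"delta_pos":[0.897,0.05,-0.31],"turn":[-0.0187,0.001,-0.0009],"hand":-0.35},{"delta_pos":[0.897,0.05,-0.31],"turn":[-0.0187,0.001,-0.0009],"hand":-0.35},{"delta_pos":[0.897,0.05,-0.31],"turn":[-0.0187,0.001,-0.0009],"hand":-0.35},{"delta_pos":[0.897,0.05,-0.31],"turn":[-0.0187,0.001,-0.0009],"hand":-0.35},{"delta_pos":[0.897,0.05,-0.31],"turn":[-0.0187,0.001,-0.0009],"hand":-0.35},{"delta_pos":[0.897,0.05,-0.31],"turn":[-0.0187,0.001,-0.0009],"hand":-0.35},{"delta_pos":[0.897,0.05,-0.31],"turn":[-0.0187,0.001,-0.0009],"hand":-0.35},{"delta_pos":[0.897,0.05,-0.31],"turn":[-0.0187,0.001,-0.0009],"hand":-0.35},{"delta_pos":[0.897,0.05,-0.31],"turn":[-0.0187,0.001,-0.0009],"hand":-0.35},{"delta_pos":[0.897,0.05,-0.31],"turn":[-0.0187,0.001,-0.0009],"hand":-0.35},{"delta_pos":[0.897,0.05,-0.31],"turn":[-0.0187,0.001,-0.0009],"hand":-0.35},{"delta_pos":[0.897,0.05,-0.31],"turn":[-0.0187,0.001,-0.0009],"hand":-0.35}]}}

```text
t: 17.0
tcp_pos: [0.4203, -0.2793, 0.1179]
tcp_rot: [0.463, -0.464, 0.534, -0.534]
contact_force: [-0.2, -0.3, -0.2]
finger_gap: 0.324
```

Run:
```python
from look import *
look(12,(190,150,100),(160,150,140))
s=manip.get_state();c=(.464,-.2795)
print(go(s,*grasp("S",c,.011)))
for n in("top12","side12"):
    d=load(n+".npz");m=wood(d)
    print(n,"M",rimfit(d,(.631,.168),.059,.075,.09,.004,mask=m))
    print(n,"L",rimfit(d,(.631,.168),.09,.058,.07,.004,mask=m))
d=load("top12.npz");x=d["frame"][200:340,360:500];cv2.imwrite("pics/s12.png",cv2.resize(x,(560,560))[:,:,::-1])
```

```text
t 17.0 [ 0.4203 -0.2793  0.1179] 0.32418856284245623 [-0.2 -0.3 -0.2]
(array([ 0.0028,  0.1191, -0.0002]), array([ 0.0001,  0.0003, -0.0004]))
top12 M (array([0.631 , 0.1671]), np.float64(0.0508), 313, np.float64(0.0807))
top12 L (array([0.6284, 0.1656]), np.float64(0.0644), 340, np.float64(0.0646))
side12 M (array([0.6289, 0.1722]), np.float64(0.0508), 409, np.float64(0.0784))
side12 L (array([0.6236, 0.1804]), np.float64(0.057), 509, np.float64(0.0635))
```

View pics/v12.png

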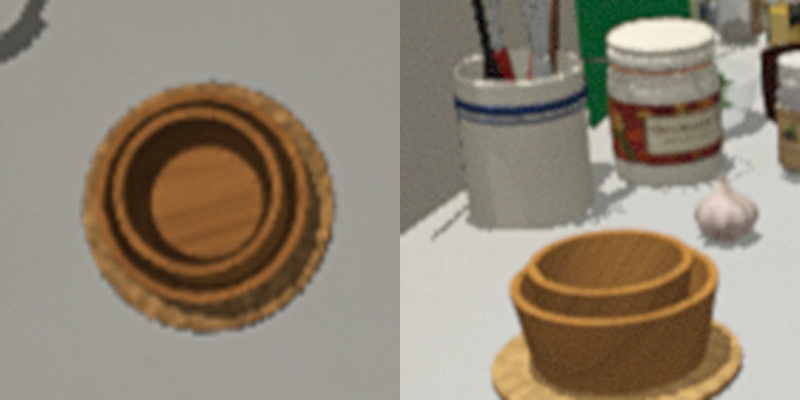

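View pics/s12.png

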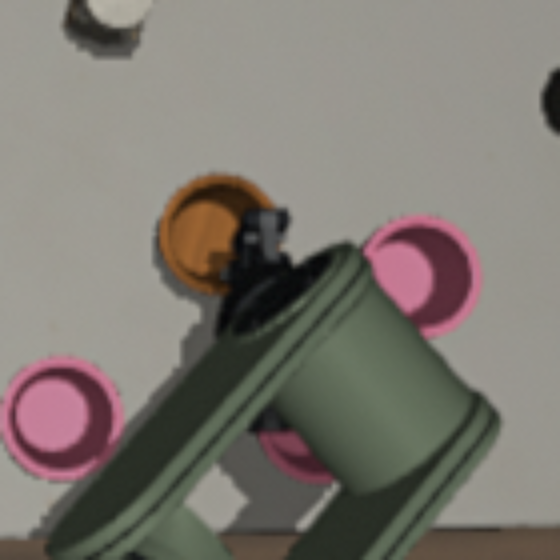

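The stack so far is nested: middle rim at z≈0.080 in both views, as expected, with rings concentric around crop (205,195). Now the small bowl.

>>> {"fn": "arm_command", "kwargs": {"series": [{"delta_pos":[0.001,0.05,0],"turn":[0,0,0],"hand":-0.35},{"delta_pos":[0.002,0.09,0],"turn":[0,0,0],"hand":-0.35},{"delta_pos":[0.002,0.119,0],"turn":[0,0,0],"hand":-0.35},{"delta_pos":[0.002,0.119,0],"turn":[0,0,0],"hand":-0.35},{"delta_pos":[0.002,0.119,0],"turn":[0,0,0],"hand":-0.35}], "newtons": 25}}

```text
t: 17.6
tcp_pos: [0.4297, -0.2779, 0.0593]
tcp_rot: [-0.464, 0.463, -0.533, 0.535]
contact_force: [-0.1, -0.3, 1.4]
finger_gap: 0.323
```

>>> {"fn": "arm_command", "kwargs": {"series": [{"delta_pos":[0,0,0],"turn":[0,0,0],"hand":-0.6},{"delta_pos":[0,0,0],"turn":[0,0,0],"hand":-0.8},{"delta_pos":[0,0,0],"turn":[0,0,0],"hand":-1},{"delta_pos":[0,0,0],"turn":[0,0,0],"hand":-1},{"delta_pos":[0,0,0],"turn":[0,0,0],"hand":-1},{"delta_pos":[0,0,0],"turn":[0,0,0],"hand":-1}], "newtons": 25}}

```text
t: 18.2
tcp_pos: [0.4299, -0.2782, 0.0599]
tcp_rot: [-0.464, 0.463, -0.533, 0.535]
contact_force: [-2.0, 1.0, 4.9]
finger_gap: 0.098
```

>>> {"fn": "arm_command", "kwargs": {"series": [{"delta_pos":[0,0,0],"turn":[0,0,0],"hand":-1},{"delta_pos":[0,0,0],"turn":[0,0,0],"hand":-1},{"delta_pos":[0,0,0],"turn":[0,0,0],"hand":-1}], "newtons": 80}}

```text
t: 18.5
tcp_pos: [0.4299, -0.2784, 0.0601]
tcp_rot: [-0.464, 0.463, -0.533, 0.535]
contact_force: [-1.6, 0.8, 5.3]
finger_gap: 0.066
```

Run:
```python
from look import *
look(13,(360,200,120),(320,120,110))
s=manip.get_state();p=s["tcp_pos"];print(p,s["tcp_rot"])
print(go(s,p+[0,0,.11]))
```

```text
t 18.5 [ 0.4299 -0.2784  0.0601] 0.06618675874374345 [-1.6  0.8  5.3]
[ 0.42992812 -0.27837698  0.06007616] [-0.46379073  0.46277806 -0.53318423  0.5352095 ]
(array([-2.000e-04, -2.178e-01,  3.110e-02]), array([0., 0., 0.]))
```

View pics/v13.png

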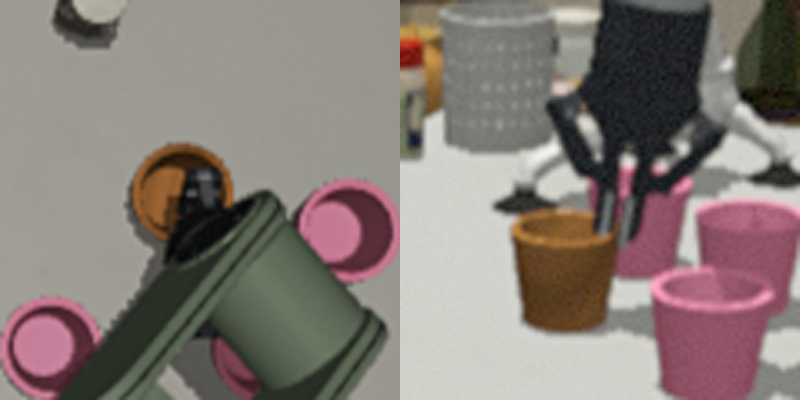

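>>> {"fn": "arm_command", "kwargs": {"series": [{"delta_pos":[0,-0.02,0.003],"turn":[0,0,0],"hand":-1},{"delta_pos":[0,-0.06,0.009],"turn":[0,0,0],"hand":-1},{"delta_pos":[0,-0.11,0.016],"turn":[0,0,0],"hand":-1},{"delta_pos":[0,-0.16,0.023],"turn":[0,0,0],"hand":-1},{"delta_pos":[0,-0.21,0.03],"turn":[0,0,0],"hand":-1},{"delta_pos":[0,-0.25,0.036],"turn":[0,0,0],"hand":-1},{"delta_pos":[0,-0.25,0.036],"turn":[0,0,0],"hand":-1},{"delta_pos":[0,-0.25,0.036],"turn":[0,0,0],"hand":-1}], "newtons": 90}}

```text
t: 19.4
tcp_pos: [0.4298, -0.2783, 0.186]
tcp_rot: [-0.464, 0.463, -0.533, 0.535]
contact_force: [0.1, 1.1, -1.6]
finger_gap: 0.06
```

Run:
```python
from look import *
look(14,(360,180,120),(320,60,130))
s=manip.get_state();p=s["tcp_pos"]
# rim: d=(.07-.0601)/.99=.010 -> rim x .4285, centre .4649; offset .0350
q=[.6315-.0350,.1675,p[2]];print(p)
print(go(s,q))
```

```text
t 19.4 [ 0.4298 -0.2783  0.186 ] 0.060076782363946535 [ 0.1  1.1 -1.6]
[ 0.42905162 -0.27745751  0.18448928]
(array([-0.8889,  0.0499,  0.3339]), array([0., 0., 0.]))
```

View pics/v14.png

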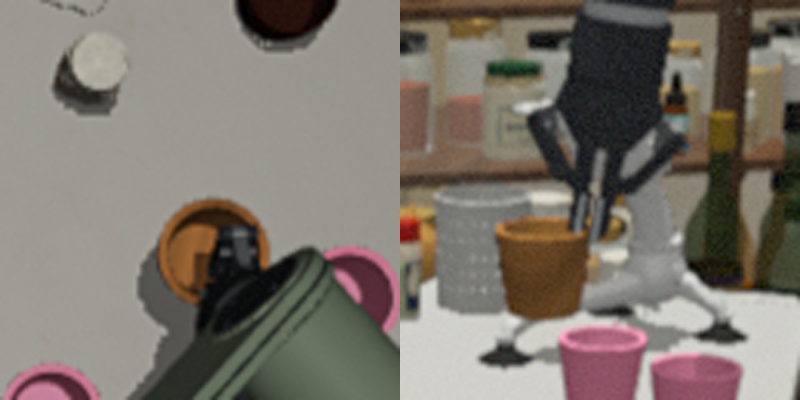

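>>> {"fn": "arm_command", "kwargs": {"series": [{"delta_pos":[-0.03,0.002,0.011],"turn":[0,0,0],"hand":-1},{"delta_pos":[-0.09,0.005,0.034],"turn":[0,0,0],"hand":-1},{"delta_pos":[-0.17,0.01,0.064],"turn":[0,0,0],"hand":-1},{"delta_pos":[-0.25,0.014,0.094],"turn":[0,0,0],"hand":-1},{"delta_pos":[-0.33,0.019,0.124],"turn":[0,0,0],"hand":-1},{"delta_pos":[-0.41,0.023,0.154],"turn":[0,0,0],"hand":-1},{"delta_pos":[-0.5,0.028,0.188],"turn":[0,0,0],"hand":-1},{"delta_pos":[-0.59,0.033,0.222],"turn":[0,0,0],"hand":-1},{"delta_pos":[-0.68,0.038,0.255],"turn":[0,0,0],"hand":-1},{"delta_pos":[-0.76,0.043,0.285],"turn":[0,0,0],"hand":-1},{"delta_pos":[-0.83,0.047,0.312],"turn":[0,0,0],"hand":-1},{"delta_pos":[-0.87,0.049,0.327],"turn":[0,0,0],"hand":-1}]}}

```text
t: 20.7
tcp_pos: [0.5923, 0.1611, 0.1819]
tcp_rot: [-0.465, 0.465, -0.53, 0.535]
contact_force: [1.0, -0.6, -0.4]
finger_gap: 0.065
```

Run:
```python
from look import *
s=manip.get_state();R=Ro.from_quat([-0.464, 0.463, -0.533, 0.535]).as_matrix();print(s["tcp_pos"])
print(go(s,[.5965,.1675,.165],R))
```

```text
[0.59227398 0.16106597 0.1818881 ]
(array([-0.0127,  0.0347,  0.0039]), array([ 0.0017,  0.0007, -0.0011]))
```

>>> {"fn": "arm_command", "kwargs": {"series": [{"delta_pos":[-0.0127,0.015,0.006],"turn":[0.0017,0.0007,-0.0011],"hand":-1},{"delta_pos":[-0.0127,0.035,0.004],"turn":[0.0017,0.0007,-0.0011],"hand":-1},{"delta_pos":[-0.0127,0.035,0.004],"turn":[0.0017,0.0007,-0.0011],"hand":-1},{"delta_pos":[-0.0127,0.035,0.004],"turn":[0.0017,0.0007,-0.0011],"hand":-1}]}}

```text
t: 21.1
tcp_pos: [0.5953, 0.166, 0.1631]
tcp_rot: [-0.465, 0.464, -0.533, 0.534]
contact_force: [-0.3, -0.7, -0.8]
finger_gap: 0.063
```

Run:
```python
from look import *
look(15,(190,150,100),(170,90,150))
s=manip.get_state();p=s["tcp_pos"]
zr=p[2]+.0099;c=p[:2]+[.035,0]
print("exp",c,zr)
for n in("top15","side15"):
    d=load(n+".npz");m=wood(d)
    print(n,"S",rimfit(d,c,.06,zr-.006,zr+.012,.004,mask=m))
    print(n,"M",rimfit(d,(.631,.168),.062,.075,.09,.004,mask=m))
```

```text
t 21.1 [0.5953 0.166  0.1631] 0.0634795144686913 [-0.3 -0.7 -0.8]
exp [0.63154426 0.16623167] 0.1747603544656122
top15 S (array([0.6294, 0.1644]), np.float64(0.0365), 118, np.float64(0.1734))
top15 M (array([0.6314, 0.168 ]), np.float64(0.0516), 116, np.float64(0.0806))
side15 S (array([0.6289, 0.1692]), np.float64(0.0359), 233, np.float64(0.1718))
side15 M (array([0.6287, 0.1728]), np.float64(0.0505), 358, np.float64(0.0784))
```

View pics/v15.png

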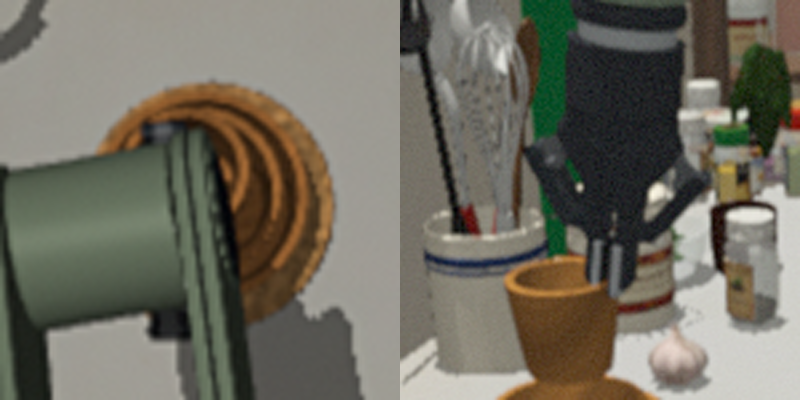

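Run:
```python
from look import *
s=manip.get_state();R=Ro.from_quat([-0.464, 0.463, -0.533, 0.535]).as_matrix();print(s["tcp_pos"])
for z in(.15,.12,.092):print(go(s,[.5975,.1697,z],R))
```

```text
[0.59654426 0.16623167 0.16486035]
(array([-0.0069,  0.0297, -0.0023]), array([ 0.    , -0.0005,  0.0002]))
(array([-0.0069,  0.0891, -0.0107]), array([ 0.    , -0.0005,  0.0002]))
(array([-0.0069,  0.1445, -0.0186]), array([ 0.    , -0.0005,  0.0002]))
```

>>> {"fn": "arm_command", "kwargs": {"series": [{"delta_pos":[-0.007,0.015,-0.001],"turn":[0,0,0],"hand":-1},{"delta_pos":[-0.007,0.03,-0.002],"turn":[0,0,0],"hand":-1},{"delta_pos":[-0.007,0.05,-0.005],"turn":[0,0,0],"hand":-1},{"delta_pos":[-0.007,0.07,-0.008],"turn":[0,0,0],"hand":-1},{"delta_pos":[-0.007,0.09,-0.011],"turn":[0,0,0],"hand":-1},{"delta_pos":[-0.007,0.11,-0.0137],"turn":[0,0,0],"hand":-1},{"delta_pos":[-0.007,0.13,-0.0165],"turn":[0,0,0],"hand":-1},{"delta_pos":[-0.007,0.1445,-0.0186],"turn":[0,0,0],"hand":-1},{"delta_pos":[-0.007,0.1445,-0.0186],"turn":[0,0,0],"hand":-1},{"delta_pos":[-0.007,0.1445,-0.0186],"turn":[0,0,0],"hand":-1}]}}

```text
t: 22.2
tcp_pos: [0.5976, 0.1698, 0.0919]
tcp_rot: [-0.464, 0.463, -0.534, 0.534]
contact_force: [0.7, 0.5, -1.4]
finger_gap: 0.056
```

Run:
```python
from look import *
look(16,(190,150,100),(180,120,130))
s=manip.get_state();R=Ro.from_quat([-0.464, 0.463, -0.533, 0.535]).as_matrix();p=s["tcp_pos"]
for z in(.086,.084):print(go(s,[.5975,.1697,z],R))
zr=p[2]+.0099
for n in("top16","side16"):
    d=load(n+".npz");m=wood(d)
    print(n,"S",rimfit(d,(.632,.169),.045,zr-.004,zr+.012,.004,mask=m))
```

```text
t 22.2 [0.5976 0.1698 0.0919] 0.056362269967911015 [ 0.7  0.5 -1.4]
(array([ 0.0004,  0.0131, -0.0031]), array([-0.0004, -0.0005,  0.0001]))
(array([ 0.0004,  0.0171, -0.0037]), array([-0.0004, -0.0005,  0.0001]))
top16 S (array([0.6318, 0.1678]), np.float64(0.0361), 103, np.float64(0.1028))
side16 S (array([0.6308, 0.1728]), np.float64(0.0357), 177, np.float64(0.101))
```

View pics/v16.png

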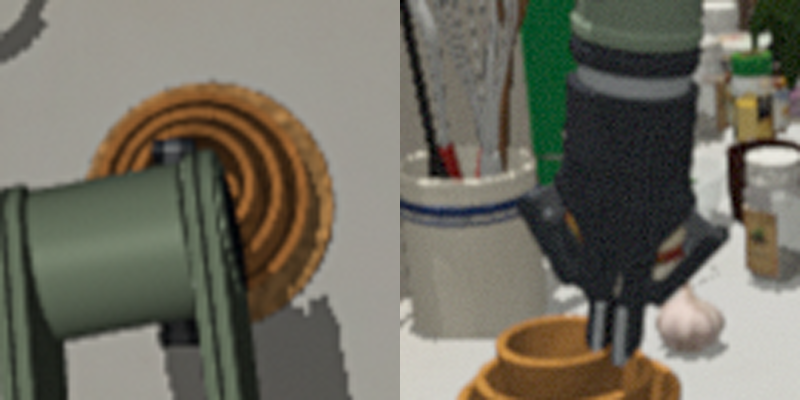

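Small bowl is inside and concentric (fit within about 1 mm of the middle bowl), with no contact yet. Lowering.

>>> {"fn": "arm_command", "kwargs": {"series": [{"delta_pos":[0,0.005,-0.001],"turn":[0,0,0],"hand":-1},{"delta_pos":[0,0.009,-0.002],"turn":[0,0,0],"hand":-1},{"delta_pos":[0,0.013,-0.003],"turn":[0,0,0],"hand":-1},{"delta_pos":[0,0.016,-0.0035],"turn":[0,0,0],"hand":-1},{"delta_pos":[0,0.016,-0.0035],"turn":[0,0,0],"hand":-1}]}}

```text
t: 22.8
tcp_pos: [0.5974, 0.1699, 0.0844]
tcp_rot: [-0.463, 0.463, -0.534, 0.535]
contact_force: [0.1, 0.5, -1.5]
finger_gap: 0.061
```

>>> {"fn": "arm_command", "kwargs": {"series": [{"delta_pos":[0,0.001,-0.0002],"turn":[0,0,0],"hand":-1},{"delta_pos":[0,0.002,-0.0004],"turn":[0,0,0],"hand":-1},{"delta_pos":[0,0.002,-0.0004],"turn":[0,0,0],"hand":-1}]}}

```text
t: 23.1
tcp_pos: [0.5977, 0.1698, 0.0842]
tcp_rot: [-0.463, 0.463, -0.534, 0.535]
contact_force: [-2.6, -1.6, 4.6]
finger_gap: 0.063
```

Seated (+4.6 N). Releasing the same way as before.

>>> {"fn": "arm_command", "kwargs": {"series": [{"delta_pos":[0,0,0],"turn":[0,0,0],"hand":-0.8},{"delta_pos":[0,0,0],"turn":[0,0,0],"hand":-0.65},{"delta_pos":[0,0,0],"turn":[0,0,0],"hand":-0.65},{"delta_pos":[0,0,0],"turn":[0,0,0],"hand":-0.65},{"delta_pos":[0,-0.01,0],"turn":[0,0,0],"hand":-0.6},{"delta_pos":[0,-0.03,0],"turn":[0,0,0],"hand":-0.5},{"delta_pos":[0,-0.08,0],"turn":[0,0,0],"hand":-0.3},{"delta_pos":[0,-0.15,0],"turn":[0,0,0],"hand":-0.3},{"delta_pos":[0,-0.22,0],"turn":[0,0,0],"hand":-0.3},{"delta_pos":[0.2,-0.24,-0.2],"turn":[0,0,0],"hand":-0.3},{"delta_pos":[0.4,-0.24,-0.25],"turn":[0,0,0],"hand":-0.3},{"delta_pos":[0.4,-0.24,-0.25],"turn":[0,0,0],"hand":-0.3}], "newtons": 25}}

```text
t: 24.3
tcp_pos: [0.4983, 0.0459, 0.1896]
tcp_rot: [-0.463, 0.461, -0.534, 0.536]
contact_force: [-0.2, -1.2, -0.4]
finger_gap: 0.345
```

>>> {"fn": "arm_command", "kwargs": {"series": [{"delta_pos":[0.1,0,0],"turn":[0,0,0],"hand":-0.3},{"delta_pos":[0.2,0,0],"turn":[0,0,0],"hand":-0.3},{"delta_pos":[0.2,0,0],"turn":[0,0,0],"hand":-0.3},{"delta_pos":[0.2,0,0],"turn":[0,0,0],"hand":-0.3}]}}

```text
t: 24.7
tcp_pos: [0.4989, -0.0554, 0.1907]
tcp_rot: [-0.462, 0.462, -0.535, 0.536]
contact_force: [0.1, -0.7, 0.1]
finger_gap: 0.345
```

Run:
```python
from look import *
look(17,(190,150,100),(170,130,140))
x=load("top17.npz")["frame"];cv2.imwrite("pics/full17.png",x[:,:,::-1])
for n in("top17","side17"):
    d=load(n+".npz");m=wood(d)
    print(n,"S",rimfit(d,(.632,.169),.045,.090,.108,.004,mask=m))
    print(n,"M",rimfit(d,(.632,.169),.06,.074,.088,.004,mask=m))
    print(n,"L",rimfit(d,(.630,.168),.08,.060,.072,.004,mask=m))
a,b=load("top0.npz"),load("top17.npz")
for n,c in dict(garlic=(327,197),jar=(388,199),cup=(446,178),box=(165,207)).items():
    u,v=c;r=22;print(n,np.abs(a["frame"][v-r:v+r,u-r:u+r].astype(int)-b["frame"][v-r:v+r,u-r:u+r]).mean().round(2))
W=cloud(load("side17.npz"))
```

```text
t 24.7 [ 0.4989 -0.0554  0.1907] 0.3451299181839545 [ 0.1 -0.7  0.1]
top17 S (array([0.6315, 0.1674]), np.float64(0.0359), 226, np.float64(0.0951))
top17 M (array([0.6306, 0.1667]), np.float64(0.0497), 271, np.float64(0.08))
top17 L (array([0.6287, 0.1657]), np.float64(0.065), 390, np.float64(0.066))
side17 S (array([0.6297, 0.1729]), np.float64(0.0359), 257, np.float64(0.0928))
side17 M (array([0.625 , 0.1804]), np.float64(0.0422), 352, np.float64(0.0796))
side17 L (array([0.6223, 0.1833]), np.float64(0.0539), 250, np.float64(0.0644))
garlic 2.93
jar 2.26
cup 2.02
box 2.24
```

View pics/v17.png

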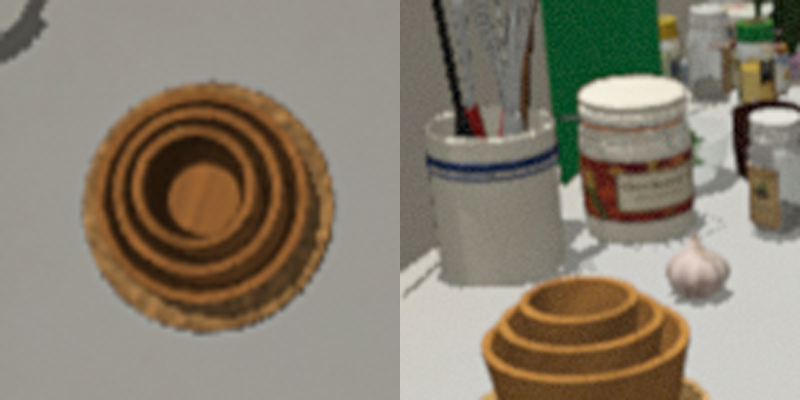

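View pics/full17.png

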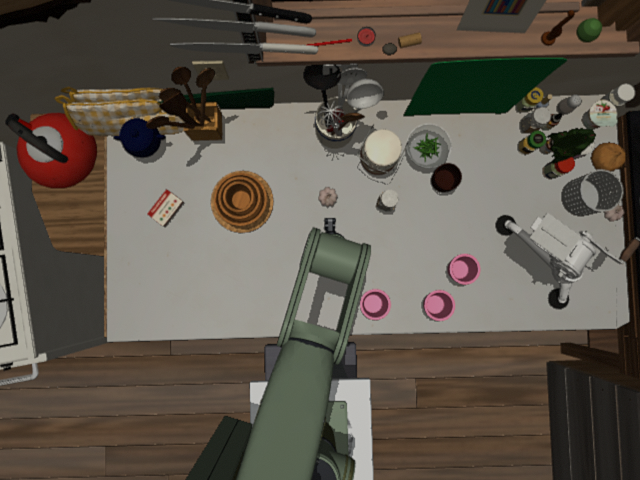

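Three concentric rims sit at (242,202), at heights 0.066, 0.080 and 0.095 m (expected 0.066, 0.080, 0.094). Bystanders are unmoved and the arm is clear, so I'm handing in.

```bash
python3 -c "
from station import manip
print(manip.sign_off())"
```

```text
the job is handed in; nothing more can be done
None
```

I stacked the three wooden bowls on the cork trivet in the order asked: large, then middle, then small. Each was gripped by its near rim, lowered until the force reading showed contact, and only then released. The job was handed in at about 24.8 s, and no verdict is reported.

**Last checks, top view:**
- **Seating:** the rims stand at 0.066, 0.080 and 0.095 m, against 0.066, 0.080 and 0.094 m expected, so all three sit flat.
- **Centring:** the bowls are concentric to within about 3 mm. The large bowl is about 4 mm off the trivet centre, with 27 mm of room, so its whole foot is on the cork.
- **Bystanders:** the garlic, jar, cup and box look unchanged from the first picture, and the gripper is clear of everything.

**What disagreed:** the side camera put positions about 5–8 mm farther in y than the top camera. I weighted the top view and set each bowl relative to the one below it. The last side-view circle fits for the middle and large rims were poor: their radii came out too small, with other rims in the height band. I did not use those centres, but the side view's rim heights agreed to about 2 mm.

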